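# Lacquer sample from drying rack to display stand

## Task

The blue lacquer sample is dry: grip it by its upper edge, slide it up out of the slanted drying rack and stand it on the grey display stand, same edge up and roughly centred, its foot on the ledge and leaning flat on the stand's back board. Keep hold of it until it rests on the ledge, then let go, and leave the other two samples, the glue bottle and the push block where they are.

Things in the scene. Friction and masses are not known exactly. Their poses are not given: they have to be found in the camera images.
- panel_blue: Blue lacquered wooden sample panel, 9 mm thick, 160 mm wide, 160 mm tall, about 150 g, loose in one of the three rack slots (any of them). Origin: centre of its lower (foot) edge. Axes: x = normal to its faces, y = along its width, z = up its face from the foot edge to the upper edge. In the rack it leans 30 degrees from vertical, its upper edge towards the robot side (rack's -x).
- panel_top (a point): Middle of the blue panel's upper edge, 160 mm from its origin along its z.
- panel_white: White sample panel, same size and lean as the blue one, in another slot. Same origin and axes. Must stay in place.
- panel_oak: Dark brown wooden sample panel, same size and lean as the blue one, in another slot. Same origin and axes. Must stay in place.
- rack: Fixed wooden drying rack, base 250 x 200 mm, three parallel slots one behind the other. Origin: underside centre, on the bench; z up, y along the slots. Panel foot edges stand at x = -70, 0, +70 mm, y = 0, z = 30 mm, so panels are 61 mm apart square to their faces. Side boards up to 52 mm high stand 7 mm beyond the panels' ends.
- slot_mid (a point): Middle of the middle slot's floor, where a panel's foot stands (axes as the rack's). Slots are 14 mm wide, floors square to the panel, leaning 30 degrees, top to -x. Panels lie on two 26 mm wide wood fingers on their -x side, 85 mm long up the face (60 mm on the +x side), 60 mm either side of the middle; the upper 75 mm stand free. A panel is free after sliding 85 mm up along its face.
- stand: Fixed grey display stand, 130 x 190 mm black base. Origin: underside centre, on the bench; z up, y along the ledge. Back board 180 mm wide, 85 mm tall, leaning 30 degrees, top to -x (robot side); the panel rests on its +x face, leaning as in the rack. The ledge is square to the board, 22 mm deep between board and a 14 mm high lip on the +x side: 13 mm of play for the panel.
- seat (a point): Point on the stand's ledge (stand frame 0, 0, 30 mm; axes as the stand's) where the origin of a panel comes when it is centred and lies flat on the back board; the panel's upper edge is then 80 mm to -x and 139 mm above it.
- glue: White glue bottle, 60 mm diameter, 150 mm tall, on the bench on the left (+y) side. Origin: underside centre. Leave alone.
- push_block: Yellow push block with black handle, 150 x 70 x 70 mm, on the bench on the right (-y) side. Origin: underside centre. Leave alone.
Not all that is in view belongs to the job. Of the things like the panel_blue, leave any that is orange or purple; of the rest the larger one is meant.

How it is judged:
On the way, in this order (a step that is already met when the one before it is completed fails the run):
1. the blue panel, held in the fingers, is slid up clear of the slot (its foot edge over 115 mm above the bench) (contact force between panel_blue and the fingers above 1 N and height (world z) of panel_blue above 0.115 m), for 0.1 s.
2. the blue panel, still held, has its foot down on the stand's ledge (contact force between panel_blue and the fingers above 1 N and contact force between panel_blue and stand above 0.3 N and x of panel_blue in the frame of seat between -0.012 and 0.022 m and y of panel_blue in the frame of seat between -0.035 and 0.035 m and z of panel_blue in the frame of seat between -0.008 and 0.018 m), for 0.1 s.
At the end, for the whole second after the job is handed in: Blue panel released, at rest on the stand: foot on the ledge (seat -12/+22 mm in x, 35 mm sideways, -8/+18 mm high), leaning on the board (upper edge 50-118 mm to -x of the seat, 115-155 mm above it, within 45 mm sideways), level within 0.1 rad (x of panel_blue in the frame of seat between -0.012 and 0.022 m and y of panel_blue in the frame of seat between -0.035 and 0.035 m and z of panel_blue in the frame of seat between -0.008 and 0.018 m and x of panel_top in the frame of seat between -0.118 and -0.05 m and y of panel_top in the frame of seat between -0.045 and 0.045 m and z of panel_top in the frame of seat between 0.115 and 0.155 m and angle between panel_blue's own y axis and vertical between 1.47 and 1.67 rad and linear speed of panel_blue below 0.02 m/s and contact force between panel_blue and the fingers below 0.1 N); the robot touches nothing.
It fails at once if the white panel is moved more than 15 mm (distance of panel_white from where it was at the start of the episode above 0.015 m).
It fails at once if the brown panel is moved more than 15 mm (distance of panel_oak from where it was at the start of the episode above 0.015 m).
It fails at once if the glue bottle is moved more than 30 mm (distance of glue from where it was at the start of the episode above 0.03 m).
It fails at once if the push block is moved more than 30 mm (distance of push_block from where it was at the start of the episode above 0.03 m).
It also fails if it takes over 48 s, if anything falls off the work surface, if the arm or the gripper's body presses on something with over 40 N, if the wrist force passes 120 N, or if a joint passes its speed limit or range.

## Robot

A 7-joint arm with a two-finger parallel gripper is mounted at the origin on the work surface. World frame = base frame: x ahead of the robot, y to its left, z up, the work surface at z = 0. Lengths are in m, angles in rad, forces in N, time in s.
With the tool pointing down it reaches from about 0.35 to 0.9 m from the base axis. Payload 8.1 kg.
Tool frame: the origin (TCP) lies at the very end of the fingers, on their centre line; the grasp point (between the pads) lies 19 mm behind it; z points along the fingers, y is the line along which they close (so a half turn about z gives the same grasp; the last joint's range is limited). The gripper opens to 92 mm and grips with 3 to 60 N. Pads are 19 mm wide; open, the fingers measure 130 mm over their backs; the gripper's body (75 mm by 190 mm) begins 47 mm behind the grasp point.
Start: joints at [-1.208, 0.434, 0.025, 1.573, -0.012, 1.134, -0.075], TCP at [0.281, 0.558, 0.227] pointing down, gripper open.
Joint ranges: [-2.62, 2.62], [-0.44, 2.09], [-1.27, 1.32], [0.08, 2.57], [-1.32, 4.46], [0.12, 2], [-2.74, 2.74]. Speed limits (rad/s): [2.22, 2.22, 3.01, 3.01, 3.14, 3.14, 3.14].

## Interface

Orientations are given as a rotation vector (axis times angle).
In Python, from cell import readout, cams, job gives the robot as it stands.
- The arm moves only by the tool drive_tool, never from a script. Its argument "commands" is a list of rows, each a list of 3 entries, a list of its own where there are three numbers: the turn, a rotation vector about the tool's x, y, z in rad, then the shift along the tool's x, y, z in cm, then the gripper's target within -1 to 1 (fully open at 1, half-way at 0, shut at -1). A call has 1 to 20 rows; each row is the pose to reach, as a shift and turn from the pose commanded when the call began, along the tool's axes at that moment; what a row does not reach only later rows make up. A row lasts 1/12 s, in which the tool goes at most 41.7 mm and 7.16 degrees, less where a joint would pass 70% of its speed; a pose out of reach is approached as far as the arm can. A call with a gripper value outside its range is refused whole. The fingers move at their own pace and stop on an object; "newtons" is the grip in N (left out, the last holds). Time passes only in rows, so rows that repeat a pose let the fingers close. It gives the time, the measured TCP pose, the force, the opening and the grip force at its end, in the units of the state.
- readout.observe(): the state, without advancing time (a new reading comes with each control period).
- cams.get_image(name): name is "scene" or "top" or "wrist"; returns the picture (400x640x3 uint8, blue, green, red); there is no depth.
- cams.camera_info(name): a dict with "camera_matrix" (3x3 intrinsics, pixels), "k1" (the pictures are not rectified: a ray, as slopes to the right and down, at radius r is drawn at 1 + k1 r^2 times it, then the intrinsics apply), "R" (3x3) and "t" (3): a world point X has camera coordinates R X + t. Camera axes: x right, y down, z forward; pixel columns grow to the right and rows downward; lengths in m; the calibration is good to about 2 mm. A picture is of the moment at which its call begins: read the wrist's pose just before it. camera_info takes no time and is no camera call; for the wrist camera it gives the pose at the moment of the call.
- job.sign_off(): hands the job in; it is judged then, once.
The state is a dict: "clock": time; "joints": joint angles; "dq": joint speeds; "joint_efforts": joint torques, N m; "position": TCP position; "ee_rot": TCP orientation; "force": force on the tool from outside, world axes, zero at the start; "ft_torque": the same for the moment, N m; "width": opening from 0.0 (shut) to 1.0 (fully open); "gripper_force": force on a finger pad.
Only numpy, scipy, OpenCV 4.12 (cv2) and the standard library are available. Lean on these libraries where they do the work, as an engineer would, in place of code of your own. Each camera call takes 0.05 s, during which the arm holds its last target. There are 200 camera calls.

## Working session

There is one attempt and no reset: what is moved stays moved. The work goes in short steps, Python scripts to look and compute and a tool call to move; the robot and the scene stay as the last step left them, time stands still between calls to the robot, and variables do not carry over. Pictures are saved under pics/ and viewed, at most 10 in all, crops included, and the job is handed in when it is done.

Besides the shell and the picture viewer there is one more tool, called after "Emit:" as name(argument=value, ...) on one line, values as JSON. drive_tool: Moves the arm, as the interface text tells. Its arguments: {"type":"object","properties":{"commands":{"type":"array"},"newtons":{"type":"number"}},"required":["commands"]}

```bash
mkdir -p pics; ls; python3 - <<'E'
from cell import readout,cams,job
import cv2,numpy as np
s=readout.observe();print({k:np.round(v,3).tolist() for k,v in s.items()})
for n in("scene","top"):
    cv2.imwrite(f"pics/{n}0.png",cams.get_image(n)); i=cams.camera_info(n);print(n,{k:np.round(v,4).tolist() for k,v in i.items()})
E
```

```text
pics
{'clock': 0.0, 'joints': [-1.208, 0.435, 0.025, 1.574, -0.012, 1.134, -0.075], 'dq': [0.001, 0.002, -0.001, 0.001, 0.002, -0.0, -0.001], 'joint_efforts': [-0.0, -66.786, 0.984, -31.445, -0.061, 0.043, 0.0], 'position': [0.281, 0.558, 0.226], 'ee_rot': [-0.725, -3.057, 0.002], 'force': [1.099, 0.368, 0.072], 'ft_torque': [-0.003, 0.022, -0.017], 'gripper_force': 0.0, 'width': 1.003}
scene {'camera_matrix': [[407.9757, 0.0, 320.6204], [0.0, 407.9757, 198.5749], [0.0, 0.0, 1.0]], 'k1': -0.0633, 'R': [[0.842, 0.5393, 0.0134], [0.4152, -0.6319, -0.6545], [-0.3445, 0.5566, -0.756]], 't': [-0.5327, -0.1991, 1.6607]}
top {'camera_matrix': [[520.1525, 0.0, 312.9207], [0.0, 520.1525, 195.7145], [0.0, 0.0, 1.0]], 'k1': -0.0054, 'R': [[-0.0105, -0.9999, -0.0114], [-0.999, 0.011, -0.044], [0.0441, 0.011, -0.999]], 't': [0.0078, 0.6503, 2.0468]}
```

View pics/scene0.png

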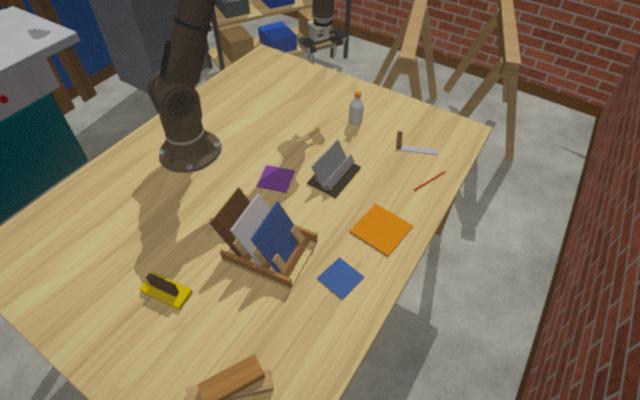

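View pics/top0.png

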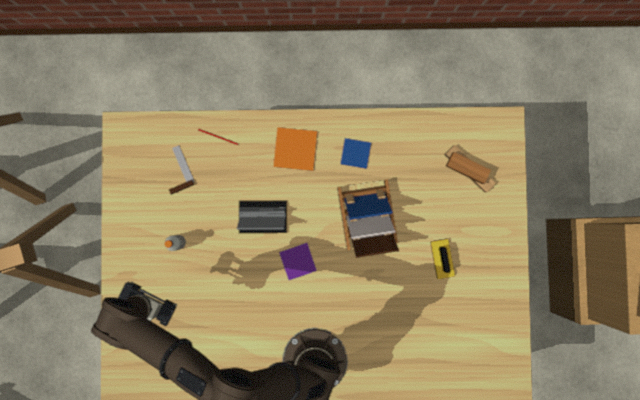

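Candidates: the blue panel in the rack's far (+x) slot (top 368,207; scene 276,235), the small flat blue tile (top 356,153; scene 341,278), the orange tile (top 296,148) and the purple tile (top 298,261). Orange and purple are ruled out. Of the two blue ones, the one in the rack is larger. I'll confirm that in an enlarged crop.

```bash
python3 - <<'E'
import cv2,numpy as np
t=cv2.imread("pics/top0.png");s=cv2.imread("pics/scene0.png")
a=cv2.resize(t[135:265,225:405],None,fx=4.4,fy=4.4,interpolation=cv2.INTER_CUBIC)
b=cv2.resize(s[130:290,200:400],None,fx=3.7,fy=3.7,interpolation=cv2.INTER_CUBIC)
cv2.imwrite("pics/ta.png",a);cv2.imwrite("pics/sb.png",b);print(a.shape,b.shape)
E
```

```text
(572, 792, 3) (592, 740, 3)
```

View pics/ta.png

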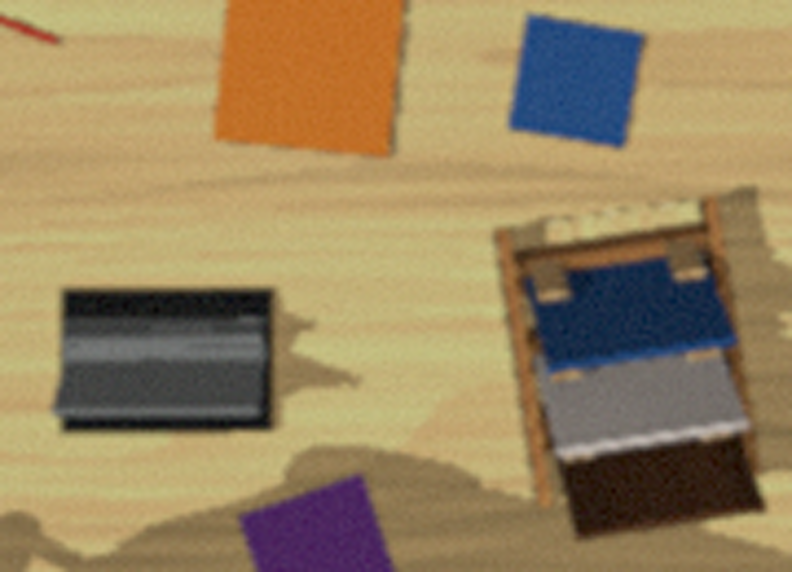

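View pics/sb.png

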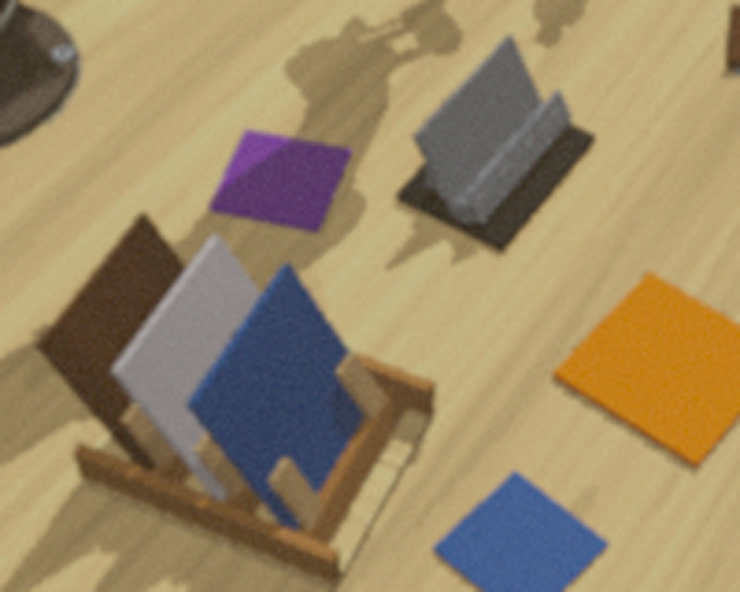

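The crops confirm it: the blue panel in the rack is clearly larger than the blue tile on the bench. Its upper edge runs from (549,372) to (739,347) in the top crop and from (188,403) to (288,264) in the scene crop. The stand is at (62..273, 290..431) in the top crop. Next I'll fit the poses.

```bash
cat > h.py <<'E'
import numpy as np
from cell import readout,cams
from scipy.optimize import least_squares
from scipy.spatial.transform import Rotation as Rn
def proj(i,X):
    c=np.asarray(X)@np.array(i["R"]).T+i["t"]; s=c[...,:2]/c[...,2:]
    s=s*(1+i["k1"]*(s**2).sum(-1,keepdims=True)); K=np.array(i["camera_matrix"])
    return s*[K[0,0],K[1,1]]+K[:2,2]
def place(p,yaw,x,y,z=0): return Rn.from_euler('z',yaw).apply(p)+[x,y,z]
N=np.array([.75**.5,0,.5]);Z=np.array([-.5,0,.75**.5])
def pt(n,y,z): return N*n+Z*z+[0,y,0]
E
python3 - <<'E'
from h import *
T=cams.camera_info("top");S=cams.camera_info("scene")
ut=lambda a:(np.array(a)+.5)/4.4-.5+[225,135]
us=lambda a:(np.array(a)+.5)/3.7-.5+[200,130]
up=np.array([pt(-.0045,.08,.16),pt(-.0045,-.08,.16)])
P={'blue':([(549,372),(739,347)],[(288,264),(188,403)]),'white':([(560,461),(750,433)],[(213,234),(112,365)]),'oak':([(578,538),(765,509)],[(143,213),(37,342)])}
# scene: which end is +y? the robot-left end -> right/up in the scene
def f(p):
    r=[]
    for k,(a,b) in enumerate(P.values()):
        W=place(up,p[0],p[1+2*k],p[2+2*k],.03); r+=[proj(T,W)-ut(a),proj(S,W)-us(b)]
    return np.ravel(r)
s=least_squares(f,[.1,.6,-.2,.55,-.2,.5,-.2]);print("panels foot yaw,xy",s.x.round(4));print(s.fun.reshape(-1,4).round(1))
def g(p):
    B=np.array([[.065,.095,p[3]],[.065,-.095,p[3]],[-.065,-.095,p[3]]]);B2=np.array([[-.065,.095,p[3]],[-.065,-.095,p[3]],[.065,-.095,p[3]],[.065,.095,p[3]]])
    L=np.array([pt(-.0045,.09,p[4]),pt(-.0045,-.09,p[4])])+[0,0,.03]
    W=lambda q:place(q,*p[:3])
    return np.ravel(np.vstack([proj(T,W(B))-ut([(62,290),(273,290),(272,431)]),
     proj(S,W(B2[1:]))-us([(397,195),(503,250),(595,135)]),
     proj(S,W(L))-us([(510,36),(415,135)])]))
s=least_squares(g,[0,.6,.2,.01,.085]);print("stand yaw,x,y,h,board",s.x.round(4));print(s.fun.reshape(-1,2).round(1))
E
```

```text
panels foot yaw,xy [ 0.1323  0.6491 -0.2014  0.5759 -0.2084  0.5111 -0.2226]
[[-0.1  0.2  0.  -0.3]
 [-0.1 -0.2  0.   0.2]
 [-0.4  0.  -0.2  0.2]
 [ 0.3 -0.3 -0.4  0.8]
 [-0.3  0.3  0.6  0.7]
 [ 0.6 -0.2  0.2  0.6]]
stand yaw,x,y,h,board [-0.0009  0.5677  0.2005  0.0055  0.0812]
[[ 0.4  0.5]
 [ 0.   0. ]
 [ 0.5  0.7]
 [-0.2  0.2]
 [ 0.5 -0.4]
 [ 0.7  0.3]
 [ 0.3 -0.4]
 [ 0.1  0.2]]
```

```bash
cat >> h.py <<'E'
def M(yaw): return Rn.from_euler('z',yaw)*Rn.from_matrix(np.c_[[0,1,0],N,-Z])
def rel(goals):
    "goals (R,p) -> turn, shift cm from the current measured pose"
    s=readout.observe();R0=Rn.from_rotvec(s["ee_rot"]);print("t",s["clock"],"p",np.round(s["position"],4),"q",np.round(s["joints"],2),"F",np.round(s["force"],1),"w",round(s["width"],3))
    for R,p in goals:
        R=R or R0
        print((R0.inv()*R).as_rotvec().round(3).tolist(),(R0.inv().apply(np.array(p)-s["position"])*100).round(2).tolist())
E
python3 - <<'E'
from h import *
yaw=.132;foot=np.array([.649,-.2014,.03])
Zw=Rn.from_euler('z',yaw).apply(Z);e=foot+.16*Zw
print("edge",e)
p0=np.array(readout.observe()["position"])
rel([(None,p0+[0,0,.2]),(M(yaw),e+Zw*.13+[0,0,.1]),(M(yaw),e+Zw*.13)])
E
```

```text
edge [ 0.56969595 -0.21192936  0.16856406]
t 0.1 p [0.2806 0.558  0.226 ] q [-1.21  0.44  0.02  1.57 -0.01  1.13 -0.08] F [-0.5 -0.   0.2] w 1.001
[0.0, 0.0, 0.0] [-0.0, -0.03, -20.0]
[-0.482, -0.254, 0.95] [-55.04, -59.48, -15.42]
[-0.482, -0.254, 0.95] [-55.04, -59.47, -5.42]
```

Emit:
drive_tool(commands=[[[0,0,0],[0,0,-10],0],[[0,0,0],[0,0,-15],0],[[0,0,0],[0,0,-20],0],[[0,0,0],[0,0,-20],0],[[0,0,0],[0,0,-20],0],[[-0.482,-0.254,0.95],[-55.0,-59.5,-15.4],0],[[-0.482,-0.254,0.95],[-55.0,-59.5,-15.4],0],[[-0.482,-0.254,0.95],[-55.0,-59.5,-15.4],0],[[-0.482,-0.254,0.95],[-55.0,-59.5,-15.4],0],[[-0.482,-0.254,0.95],[-55.0,-59.5,-15.4],0],[[-0.482,-0.254,0.95],[-55.0,-59.5,-15.4],0],[[-0.482,-0.254,0.95],[-55.0,-59.5,-15.4],0],[[-0.482,-0.254,0.95],[-55.0,-59.5,-15.4],0],[[-0.482,-0.254,0.95],[-55.0,-59.5,-15.4],0],[[-0.482,-0.254,0.95],[-55.0,-59.5,-15.4],0],[[-0.482,-0.254,0.95],[-55.0,-59.5,-15.4],0],[[-0.482,-0.254,0.95],[-55.0,-59.5,-15.4],0],[[-0.482,-0.254,0.95],[-55.0,-59.5,-15.4],0],[[-0.482,-0.254,0.95],[-55.0,-59.5,-15.4],0],[[-0.482,-0.254,0.95],[-55.0,-59.5,-15.4],0]])

```text
clock: 1.77
position: [0.4531, -0.0437, 0.3912]
ee_rot: [1.808, 2.063, 0.556]
force: [0.8, 0.8, 0.8]
width: 0.504
gripper_force: 0.0
```

```bash
python3 - <<'E'
from h import *
yaw=.132;foot=np.array([.649,-.2014,.03])
Zw=Rn.from_euler('z',yaw).apply(Z);e=foot+.16*Zw
rel([(M(yaw),e+Zw*.13)])
E
```

```text
t 1.7667 p [ 0.4531 -0.0437  0.3912] q [-0.79 -0.42  0.53  2.1   0.34  0.9  -0.25] F [0.8 0.8 0.8] w 0.504
[0.002, -0.001, -0.001] [-18.23, -3.04, 10.93]
```

Emit:
drive_tool(commands=[[[0,0,0],[-18.2,-3.0,5],0],[[0,0,0],[-18.2,-3.0,5],0],[[0,0,0],[-18.2,-3.0,5],0],[[0,0,0],[-18.2,-3.0,5],0],[[0,0,0],[-18.2,-3.0,5],0],[[0,0,0],[-18.2,-3.0,11],0],[[0,0,0],[-18.2,-3.0,11],0],[[0,0,0],[-18.2,-3.0,11],0],[[0,0,0],[-18.2,-3.0,11],0],[[0,0,0],[-18.2,-3.0,11],0]])

```text
clock: 2.6
position: [0.5027, -0.2161, 0.2836]
ee_rot: [1.809, 2.061, 0.553]
force: [0.8, -0.6, 1.1]
width: 0.498
gripper_force: 0.0
```

```bash
python3 - <<'E'
from h import *
import cv2
yaw=.132;foot=np.array([.649,-.2014,.03])
Zw=Rn.from_euler('z',yaw).apply(Z);e=foot+.16*Zw
rel([(M(yaw),e+Zw*.13)])
i=cams.camera_info("wrist");im=cams.get_image("wrist")
np.save("wi.npy",i,allow_pickle=True)
print(np.round(i["R"],3).tolist(),np.round(i["t"],3))
up=np.array([pt(s,y,.16) for s in(-.0045,.0045) for y in(.08,-.08)])
for nm,x,y in(("blue",.6491,-.2014),("white",.5759,-.2084)):
    print(nm,proj(i,place(up,yaw,x,y,.03)).round(1).tolist())
cv2.imwrite("pics/w1.png",im)
E
```

```text
t 2.6 p [ 0.5027 -0.2161  0.2836] q [-1.11 -0.44  1.32  2.13  0.36  0.65  0.19] F [ 0.8 -0.6  1.1] w 0.498
[0.001, 0.001, -0.002] [-0.46, 0.05, 0.31]
[[0.858, 0.111, 0.501], [-0.0, -0.976, 0.217], [0.514, -0.186, -0.838]] [-0.548 -0.247  0.108]
blue [[316.4, 118.1], [317.2, 269.3], [325.8, 118.1], [325.4, 269.3]]
white [[240.0, 113.7], [251.7, 284.9], [250.7, 113.7], [261.0, 284.9]]
```

View pics/w1.png

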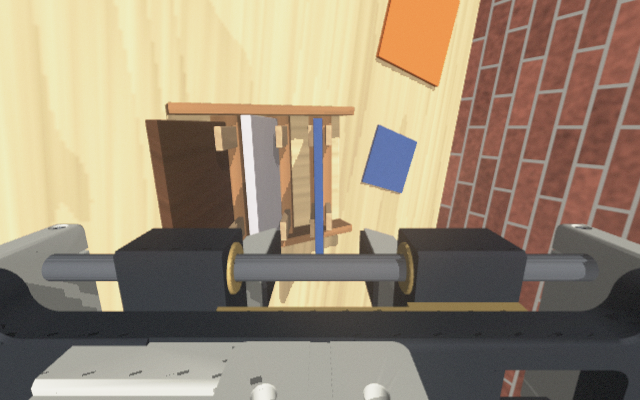

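The wrist view shows the blue upper edge as a strip at columns ~314-323 from row 118 down, with the white edge at 242-256 on its left and the finger tips at 262 and 378. I'll measure the strip by colour.

```bash
python3 - <<'E'
from h import *
import cv2
im=cv2.imread("pics/w1.png");i=np.load("wi.npy",allow_pickle=True).item()
h=cv2.cvtColor(im,cv2.COLOR_BGR2HSV);m=cv2.inRange(h,(100,120,60),(125,255,255))
for r in (116,117,118,119,120,130,150,170,190,210,225,240):
    c=np.flatnonzero(m[r,300:345])+300;print(r,c[[0,-1]] if len(c) else None, im[r,c].mean(0).round() if len(c) else '')
for y in(.08,.06,.04,.02,0,-.02,-.05): print(y,proj(i,place(np.array([pt(-.0045,y,.16),pt(.0045,y,.16)]),.132,.6491,-.2014,.03)).round(1).tolist())
E
```

```text
116 None 
117 None 
118 None 
119 None 
120 None 
130 None 
150 [320 320] [177. 118.  94.]
170 [315 321] [176. 118.  92.]
190 [316 321] [175. 117.  92.]
210 [316 322] [176. 118.  91.]
225 [316 322] [173. 115.  88.]
240 [316 322] [174. 115.  88.]
0.08 [[316.4, 118.1], [325.8, 118.1]]
0.06 [[316.5, 139.3], [325.7, 139.3]]
0.04 [[316.7, 159.8], [325.7, 159.8]]
0.02 [[316.8, 179.6], [325.6, 179.6]]
0 [[316.9, 198.8], [325.6, 198.8]]
-0.02 [[316.9, 217.3], [325.5, 217.3]]
-0.05 [[317.1, 243.9], [325.5, 243.9]]
```

```bash
cat > g.py <<'E'
from h import *
yaw=.132;foot=np.array([.649,-.2014,.03])
Rz=Rn.from_euler('z',yaw);Zw=Rz.apply(Z);Nw=Rz.apply(N);e=foot+.16*Zw-.0015*Nw
rel([(M(yaw),e+Zw*k) for k in (.05,.02,-.022,.08,.09)])
E
python3 g.py
```

```text
t 2.65 p [ 0.5027 -0.2168  0.2837] q [-1.11 -0.44  1.32  2.13  0.36  0.65  0.19] F [-0.1 -0.  -0.4] w 0.5
[0.002, 0.002, -0.003] [-0.38, -0.11, 8.33]
[0.002, 0.002, -0.003] [-0.37, -0.12, 11.33]
[0.002, 0.002, -0.003] [-0.36, -0.13, 15.53]
[0.002, 0.002, -0.003] [-0.39, -0.11, 5.33]
[0.002, 0.002, -0.003] [-0.39, -0.11, 4.33]
```

Emit:
drive_tool(commands=[[[0,0,0],[-0.4,-0.1,3],0],[[0,0,0],[-0.4,-0.1,5],0],[[0,0,0],[-0.4,-0.1,7],0],[[0,0,0],[-0.4,-0.1,8],0],[[0,0,0],[-0.4,-0.1,8],0],[[0,0,0],[-0.4,-0.1,8],0],[[0,0,0],[-0.4,-0.1,8],0]])

```text
clock: 3.23
position: [0.5019, -0.1892, 0.2526]
ee_rot: [1.802, 2.041, 0.54]
force: [-0.2, -0.0, -0.3]
width: 0.502
gripper_force: 0.0
```

```bash
python3 g.py
```

```text
t 3.2333 p [ 0.5019 -0.1892  0.2526] q [-1.16 -0.44  1.32  2.22  0.5   0.55  0.  ] F [-0.2 -0.  -0.3] w 0.502
[0.01, 0.023, -0.002] [-3.02, 1.16, 5.58]
[0.01, 0.023, -0.002] [-2.95, 1.13, 8.57]
[0.01, 0.023, -0.002] [-2.85, 1.09, 12.77]
[0.01, 0.023, -0.002] [-3.08, 1.19, 2.58]
[0.01, 0.023, -0.002] [-3.11, 1.2, 1.58]
```

The arm is stuck on the limits of joints 2 and 3: its elbow swung out during the move. I'll identify the kinematics from the readings so I can choose a better route.

```bash
cat > kin.py <<'E'
from h import *
import itertools
D=[([-1.208,.4345,.025,1.5735,-.012,1.134,-.075],[.2806,.558,.2263],[-.725,-3.057,.002]),
([-.79,-.42,.53,2.1,.34,.9,-.25],[.4531,-.0437,.3912],[1.808,2.063,.556]),
([-1.11,-.44,1.32,2.13,.36,.65,.19],[.5027,-.2164,.2836],[1.809,2.061,.553]),
([-1.16,-.44,1.32,2.22,.50,.55,0.],[.5019,-.1892,.2526],[1.802,2.041,.540])]
def fk(q,sg,k):
    o1,o7,h,l2,a,l3,b,lt=k;E=Rn.from_euler
    R1=E('z',sg[0]*q[0]+o1)*E('y',q[1])*E('z',sg[1]*q[2])
    p=np.array([0,0,h])+R1.apply([a,0,l2]);R2=R1*E('y',q[3])*E('z',sg[2]*q[4])
    p=p+(R1*E('y',q[3])).apply([b,0,l3]);R3=R2*E('y',q[5])*E('z',sg[3]*q[6]+o7)
    return R3,p+R3.apply([0,0,lt])
E
python3 - <<'E'
from kin import *
s=readout.observe();D[3]=(s["joints"],s["position"],s["ee_rot"])
best=[]
for sg in itertools.product([1,-1],repeat=4):
    def f(k):
        r=[]
        for q,p,v in D:
            R,x=fk(q,sg,k);r+=[x-p,.3*(R.inv()*Rn.from_rotvec(v)).as_rotvec()]
        return np.ravel(r)
    for o1 in(0,1.57,3.1,-1.57):
      for o7 in (0,1.57,3.1,-1.57):
        z=least_squares(f,[o1,o7,.35,.4,0,.4,0,.25]);best.append((z.cost,sg,z.x,z.fun))
best.sort(key=lambda b:b[0])
for b in best[:3]: print(b[0],b[1],b[2].round(4))
print(best[0][3].round(3))
E
```

```text
0.0003383732572650595 (-1, -1, -1, -1) [-0.0699  1.5097  0.3638  0.6063 -0.0464  0.455   0.0024  0.5108]
0.00033837325726506065 (-1, -1, -1, -1) [-6.9900e-02 -4.7734e+00  3.6380e-01  6.0630e-01 -4.6400e-02  4.5500e-01
  2.4000e-03  5.1080e-01]
0.00033837325726506173 (-1, -1, -1, -1) [-0.0699  1.5097  0.3638  0.6063 -0.0464  0.455   0.0024  0.5108]
[-0.01   0.004  0.001  0.    -0.    -0.003  0.008  0.006 -0.006 -0.
  0.011  0.002 -0.004 -0.001  0.002  0.     0.01   0.    -0.003 -0.006
  0.002 -0.001  0.011  0.   ]
```

```bash
cat >> kin.py <<'E'
SG=(-1,-1,-1,-1);K=[-.0699,1.5097,.3638,.6063,-.0464,.455,.0024,.5108]
LO=np.array([-2.62,-.44,-1.27,.08,-1.32,.12,-2.74]);HI=np.array([2.62,2.09,1.32,2.57,4.46,2,2.74])
def ik(R,p,q0,q3=None,flip=False):
    R=R*Rn.from_euler('z',np.pi) if flip else R
    def f(q):
        X,x=fk(q,SG,K);return np.r_[x-p,.3*(X.inv()*R).as_rotvec(),[] if q3 is None else (q[2]-q3)]
    z=least_squares(f,np.clip(q0,LO+.01,HI-.01),bounds=(LO,HI));return z.x,2*z.cost
E
python3 - <<'E'
from kin import *
yaw=.132;Rz=Rn.from_euler('z',yaw);Zw=Rz.apply(Z);e=np.array([.649,-.2014,.03])+.16*Zw
rng=np.random.default_rng(0)
G={'grasp':(M(yaw),e-.022*Zw),'lift':(M(yaw),e+.09*Zw),'carry':(M(0),np.array([.57-.08,.2,.1686+.10])),'place':(M(0),np.array([.5677-.08,.2005,.1686])-.022*Z)}
for n,(R,p) in G.items():
  for fl in(0,1):
    for q3 in(-1.2,-.8,-.4,0,.4,.8,1.2):
      c=[ik(R,p,rng.uniform(LO,HI),q3,fl) for _ in range(8)]
      seen=[]
      for q,cost in c:
        if cost<1e-4 and not any(abs(q-x).max()<.1 for x in seen): seen.append(q);print(n,fl,q3,q.round(2),'marg',np.minimum(q-LO,HI-q).min().round(2))
E
```

```text
grasp 0 -1.2 [ 1.4   0.55 -1.2   2.19  0.76  0.34 -0.16] marg 0.07
grasp 0 -0.8 [ 1.17  0.39 -0.8   2.19 -0.16  0.25  0.76] marg 0.13
grasp 0 -0.4 [ 0.88  0.32 -0.4   2.19 -0.73  0.33  1.32] marg 0.21
grasp 0 0 [ 0.57  0.3  -0.    2.19 -0.98  0.43  1.57] marg 0.31
grasp 0 0.4 [ 0.26  0.32  0.4   2.19 -1.12  0.56  1.72] marg 0.2
grasp 0 0.8 [-0.03  0.39  0.8   2.19 -1.24  0.72  1.83] marg 0.08
grasp 0 1.2 [-0.26  0.55  1.2   2.18 -1.32  0.98  1.9 ] marg 0.0
grasp 1 -0.8 [ 1.17  0.39 -0.8   2.19 -0.16  0.25 -2.38] marg 0.13
grasp 1 -0.4 [ 0.88  0.32 -0.4   2.19 -0.73  0.33 -1.82] marg 0.21
grasp 1 0 [ 0.57  0.3  -0.    2.19 -0.98  0.43 -1.57] marg 0.31
grasp 1 0.4 [ 0.26  0.32  0.4   2.19 -1.12  0.56 -1.43] marg 0.2
grasp 1 0.8 [-0.03  0.39  0.8   2.19 -1.24  0.72 -1.31] marg 0.08
lift 0 -1.2 [ 1.69  0.22 -1.2   2.14 -0.27  0.54  0.88] marg 0.07
lift 0 -0.8 [ 1.39  0.14 -0.8   2.14 -0.5   0.6   1.12] marg 0.43
lift 0 -0.4 [ 1.04  0.11 -0.4   2.14 -0.6   0.63  1.23] marg 0.43
lift 0 0 [ 0.68  0.1   0.    2.14 -0.67  0.67  1.3 ] marg 0.43
lift 0 0.4 [ 0.32  0.11  0.4   2.14 -0.73  0.7   
[... 1749 characters left out ...]
.18  0.    2.37  1.08  0.37 -1.73] marg 0.2
place 0 0.4 [-1.1   0.19  0.4   2.37  0.94  0.29 -1.58] marg 0.17
place 0 0.8 [-1.42  0.24  0.8   2.37  0.62  0.21 -1.24] marg 0.09
place 0 1.2 [-1.69  0.36  1.2   2.37 -0.44  0.19 -0.16] marg 0.07
place 1 -1.2 [ 0.17  0.36 -1.2   2.37  1.31  0.76  1.13] marg 0.07
place 1 -0.8 [-0.1   0.24 -0.8   2.37  1.24  0.56  1.23] marg 0.2
place 1 -0.4 [-0.42  0.19 -0.4   2.37  1.17  0.45  1.31] marg 0.2
place 1 0 [-0.76  0.18 -0.    2.37  1.08  0.37  1.41] marg 0.2
place 1 0.4 [-1.1   0.19  0.4   2.37  0.94  0.29  1.56] marg 0.17
place 1 0.8 [-1.42  0.24  0.8   2.37  0.62  0.21  1.9 ] marg 0.09
place 1 1.2 [-1.72  0.34  1.2   2.36 -0.23  0.19  2.74] marg 0.0
```

```bash
cat >> kin.py <<'E'
def jac(q):
    R,p=fk(q,SG,K);J=np.zeros((6,7))
    for i in range(7):
        d=np.array(q,float);d[i]+=1e-5;Rd,pd=fk(d,SG,K);J[:3,i]=(pd-p)/1e-5;J[3:,i]=(Rd*R.inv()).as_rotvec()/1e-5
    return J,R,p
def sim(q,path,lam=.02,null=None,ks=0.1,log=None):
    "path: list of (R,p,rows); min-norm IK"
    q=np.array(q,float);R,p=fk(q,SG,K)
    for Rg,pg,n in path:
        for _ in range(n):
            dp=pg-p;dr=(Rg*R.inv()).as_rotvec()
            s1=min(1,.0417/(np.linalg.norm(dp)+1e-9));s2=min(1,.125/(np.linalg.norm(dr)+1e-9))
            p=p+dp*s1;R=Rn.from_rotvec(dr*s2)*R
            for _ in range(6):
                J,Rq,pq=jac(q);er=np.r_[p-pq,(R*Rq.inv()).as_rotvec()]
                Ji=J.T@np.linalg.inv(J@J.T+lam**2*np.eye(6));dq=Ji@er
                if null is not None: dq+=ks*(np.eye(7)-Ji@J)@(null-q)
                q=np.clip(q+dq,LO,HI)
            if log is not None: log.append(np.r_[q,np.linalg.norm(er)])
    return q
E
python3 - <<'E'
from kin import *
q0=np.array(D[0][0]);R0,p0=fk(q0,SG,K)
g=lambda t,s:(R0*Rn.from_rotvec(t),p0+R0.apply(np.array(s)/100))
P=[(*g([0,0,0],[0,0,-10]),1),(*g([0,0,0],[0,0,-15]),1),(*g([0,0,0],[0,0,-20]),3),(*g([-.482,-.254,.95],[-55,-59.5,-15.4]),15)]
R1,p1=P[-1][:2]
mid=(LO+HI)/2
for nm,nl,ks in(("none",None,0),("mid",mid,.05),("mid",mid,.2),("home",q0,.05),("zero",mid*[0,1,0,1,0,1,0],.05)):
    q=sim(q0,P,null=nl,ks=ks);print(nm,ks,q.round(2))
print("obs [-.79,-.42,.53,2.1,.34,.9,-.25]")
E
```

```text
none 0 [-0.97 -0.44  0.58  2.1   0.45  1.01 -0.4 ]
mid 0.05 [-0.55 -0.42  0.44  2.1   0.16  0.91 -0.03]
mid 0.2 [-0.52 -0.42  0.43  2.1   0.14  0.91 -0.01]
home 0.05 [-0.73 -0.44  0.51  2.1   0.28  0.94 -0.18]
zero 0.05 [-0.17 -0.37  0.26  2.1  -0.07  0.9   0.26]
obs [-.79,-.42,.53,2.1,.34,.9,-.25]
```

```bash
python3 - <<'E'
from kin import *
q0=np.array(D[0][0]);R0=Rn.from_rotvec(D[0][2]);home=q0
qc=np.array(D[3][0])
yaw=.132;Rz=Rn.from_euler('z',yaw);Zw=Rz.apply(Z);e=np.array([.649,-.2014,.03])+.16*Zw-.0015*Rz.apply(N)
def A(az,r,z,n=14,dy=0): return (Rn.from_euler('z',az-1.105+dy)*R0,np.array([r*np.cos(az),r*np.sin(az),z]),n)
pre=(M(yaw),e+.08*Zw,16);gr=(M(yaw),e-.022*Zw,8);li=(M(yaw),e+.09*Zw,8)
arc=lambda a0,a1,r,z:[A(a,r,z,3) for a in np.linspace(a0,a1,6)[1:]]
C={'direct':[A(-.35,.65,.33),pre,gr,li],
'home':[A(-.35,.7,.33)]+arc(-.35,1.1,.7,.33)+arc(1.1,-.35,.7,.33)+[pre,gr,li],
'right':[A(-.35,.7,.33)]+arc(-.35,-1.1,.7,.33)+arc(-1.1,-.35,.7,.33)+[pre,gr,li],
'wide':[A(-.2,.8,.3),A(-.8,.8,.3),A(-.5,.7,.3),pre,gr,li],
'twist':[A(-.35,.7,.33),A(-.35,.7,.33,12,1.2),A(-.35,.7,.33,12,0),pre,gr,li],
'twistm':[A(-.35,.7,.33),A(-.35,.7,.33,12,-1.2),A(-.35,.7,.33,12,0),pre,gr,li]}
for n,P in C.items():
  for nl,ks in((None,0),(home,.02),(home,.05)):
    q=qc.copy();out=[]
    for w in P:
        lg=[];q=sim(q,[w],null=nl,ks=ks,log=lg);out.append(lg[-1])
    print(n,ks,'after0',out[0].round(2)[[0,1,2,7]],'pre',out[-3].round(2)[[0,1,2,5,7]],'gr',out[-2].round(2),'li',out[-1].round(2)[[1,2,7]])
E
```

```text
direct 0 after0 [-2.18 -0.44  1.32  0.51] pre [-1.36 -0.44  1.32  0.58  0.23] gr [-1.64 -0.44  1.32  2.34  1.18  0.45 -0.61  0.61] li [-0.44  1.32  0.2 ]
direct 0.02 after0 [-2.18 -0.44  1.32  0.52] pre [-1.36 -0.44  1.32  0.57  0.24] gr [-1.52 -0.44  1.32  2.4   1.16  0.41 -0.65  0.74] li [-0.44  1.32  0.21]
direct 0.05 after0 [-2.17 -0.44  1.32  0.53] pre [-1.35 -0.44  1.32  0.56  0.24] gr [-0.02 -0.35  0.2   2.57  0.43  0.12 -0.1   1.31] li [-0.44  1.32  0.21]
home 0 after0 [-1.94 -0.44  1.31  0.85] pre [-1.36 -0.44  1.32  0.58  0.23] gr [-1.64 -0.44  1.32  2.34  1.18  0.45 -0.61  0.61] li [-0.44  1.32  0.2 ]
home 0.02 after0 [-1.8  -0.44  1.25  1.01] pre [-1.36 -0.44  1.32  0.57  0.24] gr [-1.52 -0.44  1.32  2.4   1.16  0.41 -0.65  0.74] li [-0.44  1.32  0.21]
home 0.05 after0 [-1.6  -0.44  1.2   1.22] pre [-1.35 -0.44  1.32  0.56  0.24] gr [ 0.4  -0.19 -0.01  2.29 -0.67  0.22  1.24  0.6 ] li [0.13 0.73 0.  ]
right 0 after0 [-1.94 -0.44  1.31  0.85] pre [-1.36 -0.44  1.32  0.58  0.23] gr [-1.64 -0.44  1.32  2.34  1.18  0.45 -0.61  0.61] li [-0.44  1.32  0.2 ]
right 0.02 after0 [-
[... 970 characters left out ...]
 gr [-1.52 -0.44  1.32  2.4   1.16  0.41 -0.65  0.74] li [-0.44  1.32  0.21]
twist 0.05 after0 [-1.6  -0.44  1.2   1.22] pre [-1.35 -0.44  1.32  0.56  0.24] gr [-0.02 -0.35  0.2   2.57  0.43  0.12 -0.1   1.31] li [-0.44  1.32  0.21]
twistm 0 after0 [-1.94 -0.44  1.31  0.85] pre [-1.36 -0.44  1.32  0.58  0.23] gr [-1.64 -0.44  1.32  2.34  1.18  0.45 -0.61  0.61] li [-0.44  1.32  0.2 ]
twistm 0.02 after0 [-1.8  -0.44  1.25  1.01] pre [-1.36 -0.44  1.32  0.57  0.24] gr [-1.52 -0.44  1.32  2.4   1.16  0.41 -0.65  0.74] li [-0.44  1.32  0.21]
twistm 0.05 after0 [-1.6  -0.44  1.2   1.22] pre [-1.35 -0.44  1.32  0.56  0.24] gr [-0.02 -0.35  0.2   2.57  0.43  0.12 -0.1   1.32] li [-0.44  1.32  0.21]
```

```bash
python3 - <<'E'
from kin import *
q0=np.array(D[0][0]);R0=Rn.from_rotvec(D[0][2]);home=q0
qc=np.array(D[3][0]);q1=np.array(D[1][0])
yaw=.132;Rz=Rn.from_euler('z',yaw);Zw=Rz.apply(Z);e=np.array([.649,-.2014,.03])+.16*Zw-.0015*Rz.apply(N)
def A(az,r,z,n=14,dy=0): return (Rn.from_euler('z',az-1.105+dy)*R0,np.array([r*np.cos(az),r*np.sin(az),z]),n)
pre=(M(yaw),e+.08*Zw,16);gr=(M(yaw),e-.022*Zw,8);li=(M(yaw),e+.09*Zw,8)
arc=lambda a0,a1,r,z:[A(a,r,z,3) for a in np.linspace(a0,a1,6)[1:]]
p2=(M(yaw),np.array([.5027,-.2161,.2836]),6)
p1=(M(yaw),np.array([.4531,-.0437,.3912]),8)
C={'backhome':[p2,p1,A(1.1,.65,.28,25)]+arc(1.1,-.35,.65,.3)+[pre,gr,li],
'back.5':[p2,p1,A(.3,.7,.3,20)]+[A(-.1,.7,.3,8),A(-.4,.7,.3,8)]+[pre,gr,li],
'back0':[p2,p1,A(0,.7,.3,20)]+[A(-.4,.7,.3,8)]+[pre,gr,li]}
for n,P in C.items():
  for nl,ks in((None,0),(home,.02),(home,.05)):
    q=qc.copy();print(n,ks)
    for k,w in enumerate(P):
        lg=[];q=sim(q,[w],null=nl,ks=ks,log=lg);print('  ',k,lg[-1].round(2))
E
```

```text
backhome 0
   0 [-1.16 -0.44  1.32  2.11  0.35  0.67  0.21  0.06]
   1 [-0.73 -0.43  0.56  2.08  0.26  0.91 -0.12  0.  ]
   2 [-1.36  0.46  0.31  1.44 -0.14  1.27  0.07  0.  ]
   3 [-1.23  0.45  0.4   1.43 -0.18  1.3   0.01  0.  ]
   4 [-1.09  0.44  0.49  1.45 -0.21  1.31 -0.05  0.  ]
   5 [-0.95  0.44  0.59  1.47 -0.24  1.31 -0.11  0.  ]
   6 [-0.81  0.43  0.68  1.5  -0.27  1.31 -0.16  0.  ]
   7 [-0.68  0.42  0.77  1.54 -0.3   1.31 -0.21  0.  ]
   8 [-0.07  0.16  0.85  2.15 -0.86  0.75  1.5   0.  ]
   9 [ 0.03  0.37  0.72  2.2  -1.22  0.68  1.81  0.  ]
   10 [-0.08  0.14  0.86  2.14 -0.82  0.76  1.47  0.  ]
backhome 0.02
   0 [-1.16 -0.44  1.32  2.11  0.35  0.67  0.21  0.06]
   1 [-0.69 -0.42  0.54  2.08  0.23  0.9  -0.09  0.  ]
   2 [-1.2   0.44  0.05  1.44 -0.02  1.26 -0.04  0.  ]
   3 [-1.06  0.43  0.14  1.43 -0.06  1.29 -0.1   0.  ]
   4 [-0.92  0.42  0.22  1.45 -0.09  1.29 -0.16  0.  ]
   5 [-0.79  0.4   0.31  1.47 -0.13  1.29 -0.22  0.  ]
   6 [-0.65  0.39  0.41  1.5  -0.16  1.28 -0.28  0.  ]
   7 [-0.51  0.37  0.5   1.54 -0.18  1.28 -0.33  0.  ]
   8 [ 0.07  0.14  0.68  2.15
[... 2594 characters left out ...]
2.08  0.23  0.9  -0.09  0.  ]
   2 [-0.28  0.54  0.39  1.28 -0.2   1.36  0.11  0.  ]
   3 [ 0.07  0.55  0.47  1.28 -0.24  1.37  0.14  0.  ]
   4 [ 0.12  0.14  0.63  2.15 -0.81  0.71  1.44  0.  ]
   5 [ 0.2   0.33  0.47  2.2  -1.15  0.58  1.74  0.  ]
   6 [ 0.08  0.12  0.67  2.14 -0.78  0.73  1.42  0.  ]
back0 0.05
   0 [-1.16 -0.44  1.32  2.11  0.35  0.67  0.21  0.06]
   1 [-0.68 -0.42  0.53  2.08  0.22  0.9  -0.07  0.  ]
   2 [-0.26  0.53  0.35  1.28 -0.18  1.36  0.09  0.  ]
   3 [ 0.08  0.54  0.45  1.28 -0.23  1.37  0.14  0.  ]
   4 [ 0.07  0.14  0.67  2.15 -0.81  0.72  1.45  0.  ]
   5 [ 0.22  0.33  0.46  2.19 -1.14  0.58  1.74  0.  ]
   6 [ 0.05  0.12  0.7   2.14 -0.79  0.74  1.43  0.  ]
```

```bash
cat >> h.py <<'E'
def A(az,r,z,dy=0): return (Rn.from_euler('z',az-1.105+dy)*Rn.from_rotvec([-.725,-3.057,.002]),np.array([r*np.cos(az),r*np.sin(az),z]))
E
python3 - <<'E'
from h import *
rel([(M(.132),[.4531,-.0437,.3912]),(M(.132),[.47,.05,.37]),A(.3,.7,.3)])
E
```

```text
t 3.2333 p [ 0.5019 -0.1892  0.2526] q [-1.16 -0.44  1.32  2.22  0.5   0.55  0.  ] F [-0.2 -0.  -0.3] w 0.502
[0.01, 0.023, -0.002] [14.77, 4.52, -13.75]
[0.01, 0.023, -0.002] [23.91, 5.93, -10.66]
[0.532, 0.066, -0.172] [37.25, 21.08, 6.14]
```

Emit:
drive_tool(commands=[[[0,0,0],[14.5,4.5,-13.5],0],[[0,0,0],[14.5,4.5,-13.5],0],[[0,0,0],[14.5,4.5,-13.5],0],[[0,0,0],[14.5,4.5,-13.5],0],[[0,0,0],[14.5,4.5,-13.5],0],[[0,0,0],[14.5,4.5,-13.5],0],[[0,0,0],[14.5,4.5,-13.5],0],[[0,0,0],[14.5,4.5,-13.5],0]])

```text
clock: 3.9
position: [0.4544, -0.0465, 0.3883]
ee_rot: [1.802, 2.042, 0.539]
force: [-0.2, -0.7, -1.1]
width: 0.502
gripper_force: 0.0
```

```bash
python3 - <<'E'
from h import *
rel([A(.3,.7,.3)])
E
```

```text
t 3.9 p [ 0.4544 -0.0465  0.3883] q [-0.75 -0.41  0.5   2.11  0.35  0.88 -0.26] F [-0.2 -0.7 -1.1] w 0.502
[0.531, 0.066, -0.172] [22.78, 16.66, 19.58]
```

Emit:
drive_tool(commands=[[[0.531,0.066,-0.172],[22.8,16.7,19.6],0],[[0.531,0.066,-0.172],[22.8,16.7,19.6],0],[[0.531,0.066,-0.172],[22.8,16.7,19.6],0],[[0.531,0.066,-0.172],[22.8,16.7,19.6],0],[[0.531,0.066,-0.172],[22.8,16.7,19.6],0],[[0.531,0.066,-0.172],[22.8,16.7,19.6],0],[[0.531,0.066,-0.172],[22.8,16.7,19.6],0],[[0.531,0.066,-0.172],[22.8,16.7,19.6],0],[[0.531,0.066,-0.172],[22.8,16.7,19.6],0],[[0.531,0.066,-0.172],[22.8,16.7,19.6],0],[[0.531,0.066,-0.172],[22.8,16.7,19.6],0],[[0.531,0.066,-0.172],[22.8,16.7,19.6],0]])

```text
clock: 4.9
position: [0.6692, 0.208, 0.2987]
ee_rot: [1.862, 2.529, -0.008]
force: [-0.3, -1.3, 0.3]
width: 0.497
gripper_force: 0.0
```

```bash
python3 - <<'E'
from h import *
rel([A(-.1,.7,.3),A(-.45,.7,.3)])
E
```

```text
t 4.9 p [0.6692 0.208  0.2987] q [-0.8   0.6   0.77  1.29 -0.41  1.41  0.24] F [-0.3 -1.3  0.3] w 0.497
[-0.001, 0.004, 0.401] [-27.34, -5.65, -0.0]
[0.0, 0.005, 0.751] [-47.78, -18.94, 0.12]
```

```bash
cat > plan.py <<'E'
from kin import *
yaw=.132;Rz=Rn.from_euler('z',yaw);Zw=Rz.apply(Z);e=np.array([.649,-.2014,.03])+.16*Zw-.0015*Rz.apply(N)
seat=np.array([.5677,.2005,.03]);es=seat+.16*Z
def run(q,P,verbose=1):
    q=np.array(q,float)
    for k,w in enumerate(P):
        lg=[];q=sim(q,[w],log=lg);L=np.array(lg)
        if verbose: print('  ',k,lg[-1].round(2),'minmarg',np.minimum(L[:,:7]-LO,HI-L[:,:7]).min().round(2),'err',L[:,7].max().round(3))
    return q
E
python3 - <<'E'
from plan import *
q=readout.observe()["joints"]
g=run(q,[(*A(-.1,.7,.3),8),(*A(-.45,.7,.3),8),(M(yaw),e+.08*Zw,16),(M(yaw),e-.022*Zw,8),(M(yaw),e+.085*Zw,8)])
print("direct");run(g,[(M(.132),e+.085*Zw+[.04,0.05,.05],4),(M(0),es+[0,0,.1],16),(M(0),es-.022*Z,8)])
print("out");run(g,[(M(.1),np.array([.62,-.1,.34]),10),(M(0),np.array([.66,.2,.34]),14),(M(0),es+[0.01,0,.1],14),(M(0),es-.022*Z,8)])
print("lessout");run(g,[(M(.1),np.array([.62,-.15,.30]),10),(M(0),np.array([.60,.2,.30]),14),(M(0),es+[0.01,0,.06],14),(M(0),es-.022*Z,8)])
print("tilt");run(g,[(M(.132),e+.085*Zw+[.05,0.03,.03],6),(*A(0,.65,.36),14),(*A(.25,.65,.36),10),(M(0),es+[0.01,0,.08],16),(M(0),es-.022*Z,8)])
E
```

```text
0 [-0.4   0.62  0.85  1.28 -0.46  1.44  0.32  0.  ] minmarg 0.45 err 0.0
   1 [-0.08  0.64  0.92  1.28 -0.5   1.45  0.36  0.  ] minmarg 0.38 err 0.0
   2 [-0.01  0.15  0.77  2.15 -0.84  0.74  1.48  0.  ] minmarg 0.39 err 0.0
   3 [ 0.08  0.36  0.65  2.2  -1.2   0.65  1.79  0.  ] minmarg 0.12 err 0.0
   4 [-0.02  0.14  0.78  2.14 -0.82  0.75  1.47  0.  ] minmarg 0.27 err 0.0
direct
   0 [-0.21  0.07  0.76  2.07 -0.62  0.72  1.09  0.  ] minmarg 0.46 err 0.0
   1 [-0.53 -0.04 -0.24  2.2   0.56  0.64 -1.16  0.  ] minmarg 0.32 err 0.0
   2 [-0.59  0.18 -0.19  2.37  1.13  0.41 -1.78  0.  ] minmarg 0.2 err 0.0
out
   0 [-0.4   0.04  0.69  1.96 -0.39  0.71  0.63  0.  ] minmarg 0.45 err 0.0
   1 [-0.89  0.15  0.42  1.85  0.23  0.68 -0.62  0.  ] minmarg 0.45 err 0.0
   2 [-1.12 -0.02  0.35  2.19  0.58  0.64 -1.18  0.  ] minmarg 0.38 err 0.0
   3 [-1.14  0.19  0.45  2.37  0.92  0.28 -1.56  0.  ] minmarg 0.16 err 0.0
lessout
   0 [-0.28  0.13  0.74  2.   -0.61  0.7   0.95  0.  ] minmarg 0.46 err 0.0
   1 [-1.04  0.1   0.48  2.01  0.35  0.61 -0.8   0.  ] minmarg 0.41 err 0.0
   2 [-1.2   0.03  0.46  2.25  0.64  0.52 -1.25  0.  ] minmarg 0.32 err 0.0
   3 [-1.22  0.2   0.55  2.37  0.86  0.26 -1.5   0.  ] minmarg 0.14 err 0.0
tilt
   0 [-0.14  0.14  0.76  2.06 -0.73  0.73  1.24  0.  ] minmarg 0.48 err 0.0
   1 [-0.49  0.49  0.75  1.3  -0.32  1.48  0.23  0.  ] minmarg 0.52 err 0.0
   2 [-0.71  0.47  0.67  1.3  -0.29  1.47  0.2   0.  ] minmarg 0.53 err 0.0
   3 [-1.55  0.    0.79  2.22  0.61  0.58 -1.21  0.  ] minmarg 0.35 err 0.0
   4 [-1.44  0.24  0.83  2.37  0.58  0.2  -1.2   0.  ] minmarg 0.08 err 0.0
```

Emit:
drive_tool(commands=[[[0,0,0.4],[-27.3,-5.6,0],0],[[0,0,0.4],[-27.3,-5.6,0],0],[[0,0,0.4],[-27.3,-5.6,0],0],[[0,0,0.4],[-27.3,-5.6,0],0],[[0,0,0.4],[-27.3,-5.6,0],0],[[0,0,0.4],[-27.3,-5.6,0],0],[[0,0,0.4],[-27.3,-5.6,0],0],[[0,0,0.75],[-47.8,-18.9,0],0],[[0,0,0.75],[-47.8,-18.9,0],0],[[0,0,0.75],[-47.8,-18.9,0],0],[[0,0,0.75],[-47.8,-18.9,0],0],[[0,0,0.75],[-47.8,-18.9,0],0],[[0,0,0.75],[-47.8,-18.9,0],0],[[0,0,0.75],[-47.8,-18.9,0],0]])

```text
clock: 6.07
position: [0.623, -0.3155, 0.3031]
ee_rot: [2.667, 1.649, -0.008]
force: [-1.8, -1.5, 0.1]
width: 0.5
gripper_force: 0.0
```

```bash
python3 g.py
```

```text
t 6.0667 p [ 0.623  -0.3155  0.3031] q [-0.11  0.64  0.94  1.3  -0.5   1.44  0.33] F [-1.8 -1.5  0.1] w 0.5
[-0.508, 0.163, -0.58] [5.48, -11.6, 9.14]
[-0.508, 0.163, -0.58] [6.34, -10.37, 11.73]
[-0.508, 0.163, -0.58] [7.54, -8.64, 15.36]
[-0.508, 0.163, -0.58] [4.61, -12.84, 6.54]
[-0.508, 0.163, -0.58] [4.33, -13.25, 5.68]
```

Emit:
drive_tool(commands=[[[-0.508,0.163,-0.58],[4.6,-12.8,6.5],0],[[-0.508,0.163,-0.58],[4.6,-12.8,6.5],0],[[-0.508,0.163,-0.58],[4.6,-12.8,6.5],0],[[-0.508,0.163,-0.58],[4.6,-12.8,6.5],0],[[-0.508,0.163,-0.58],[4.6,-12.8,6.5],0],[[-0.508,0.163,-0.58],[4.6,-12.8,6.5],0],[[-0.508,0.163,-0.58],[4.6,-12.8,6.5],0],[[-0.508,0.163,-0.58],[4.6,-12.8,6.5],0],[[-0.508,0.163,-0.58],[4.6,-12.8,6.5],0],[[-0.508,0.163,-0.58],[4.6,-12.8,6.5],0],[[-0.508,0.163,-0.58],[4.6,-12.8,6.5],0],[[-0.508,0.163,-0.58],[4.6,-12.8,6.5],0]])

```text
clock: 7.07
position: [0.5351, -0.2071, 0.2361]
ee_rot: [1.797, 2.079, 0.564]
force: [0.1, 1.0, -0.1]
width: 0.5
gripper_force: 0.0
```

```bash
cat > m.py <<'E'
from h import *
import cv2,sys
i=cams.camera_info("wrist");im=cams.get_image("wrist");cv2.imwrite(f"pics/{sys.argv[1]}.png",im)
b,g,r=[im[...,k].astype(int) for k in range(3)]
m=(b>r*1.5)&(b>110);x0,x1=[int(v) for v in sys.argv[2:4]]
for rr in range(60,250,15):
    c=np.flatnonzero(m[rr,x0:x1])+x0
    if len(c): print(rr,c[0],c[-1],len(c))
for y in(.08,.04,0,-.04): print(y,proj(i,place(np.array([pt(-.0045,y,.16),pt(.0045,y,.16)]),.132,.6491,-.2014,.03)).round(1).tolist())
E
python3 g.py; python3 m.py w2 270 360
```

```text
t 7.0667 p [ 0.5351 -0.2071  0.2361] q [-0.15  0.16  0.72  2.13 -0.8   0.62  1.28] F [ 0.1  1.  -0.1] w 0.5
[0.001, -0.013, 0.01] [-0.96, -0.63, 2.52]
[0.001, -0.013, 0.01] [-0.99, -0.63, 5.52]
[0.001, -0.013, 0.01] [-1.05, -0.64, 9.72]
[0.001, -0.013, 0.01] [-0.92, -0.62, -0.48]
[0.001, -0.013, 0.01] [-0.91, -0.62, -1.48]
135 307 316 10
150 307 316 10
165 307 316 10
180 307 316 10
195 307 316 10
210 308 317 10
225 307 317 11
240 308 317 10
0.08 [[310.3, 123.6], [321.9, 123.7]]
0.04 [[310.2, 174.7], [321.3, 174.8]]
0 [[310.1, 221.9], [320.8, 222.0]]
-0.04 [[310.1, 265.4], [320.3, 265.5]]
```

Emit:
drive_tool(commands=[[[0,-0.013,0.01],[-0.9,-0.7,0],0],[[0,-0.013,0.01],[-0.9,-0.7,0],0],[[0,-0.013,0.01],[-0.9,-0.7,1],0],[[0,-0.013,0.01],[-0.95,-0.7,2.5],0],[[0,-0.013,0.01],[-1,-0.7,4.0],0],[[0,-0.013,0.01],[-1,-0.7,4.5],0],[[0,-0.013,0.01],[-1,-0.7,4.5],0],[[0,-0.013,0.01],[-1,-0.7,4.5],0],[[0,-0.013,0.01],[-1,-0.7,4.5],0]])

```text
clock: 7.87
position: [0.5525, -0.2148, 0.1939]
ee_rot: [1.807, 2.062, 0.554]
force: [0.1, 0.2, 0.4]
width: 0.498
gripper_force: 0.0
```

```bash
python3 g.py; python3 m.py w3 250 400
```

```text
t 7.8667 p [ 0.5525 -0.2148  0.1939] q [-0.08  0.26  0.65  2.15 -0.99  0.57  1.46] F [0.1 0.2 0.4] w 0.498
[0.002, 0.001, -0.0] [0.05, 0.1, -1.93]
[0.002, 0.001, -0.0] [0.05, 0.09, 1.07]
[0.002, 0.001, -0.0] [0.06, 0.08, 5.27]
[0.002, 0.001, -0.0] [0.05, 0.1, -4.93]
[0.002, 0.001, -0.0] [0.05, 0.1, -5.93]
105 319 325 7
120 314 326 13
135 314 399 23
150 314 399 27
165 314 399 32
180 314 399 36
195 315 399 22
210 315 326 12
225 315 326 12
240 315 326 12
0.08 [[318.2, 104.9], [332.8, 104.8]]
0.04 [[318.3, 169.5], [332.2, 169.5]]
0 [[318.4, 227.6], [331.6, 227.6]]
-0.04 [[318.5, 280.1], [331.0, 280.1]]
```

View pics/w3.png

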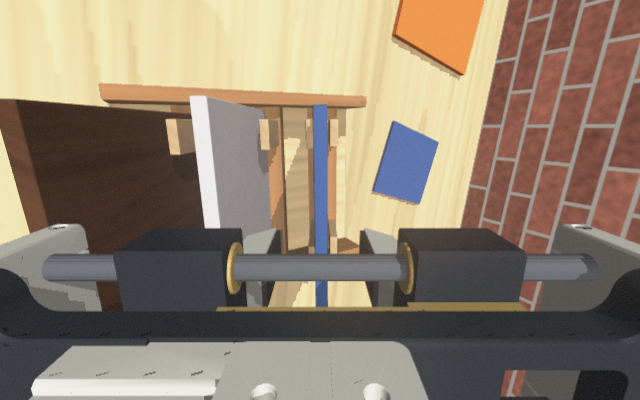

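The blue edge at columns 314-326 is centred between the finger tips (280 and 360). The white edge at 195-215 is clear of the left finger. Now I'll descend and close.

Emit:
drive_tool(commands=[[[0,0,0],[0,0,1],0],[[0,0,0],[0,0,2],0],[[0,0,0],[0,0,3],0],[[0,0,0],[0,0,4],0],[[0,0,0],[0,0,4.6],0],[[0,0,0],[0,0,5.2],0],[[0,0,0],[0,0,5.2],0],[[0,0,0],[0,0,5.2],0],[[0,0,0],[0,0,5.2],0]])

```text
clock: 8.67
position: [0.5784, -0.2111, 0.1488]
ee_rot: [1.807, 2.062, 0.554]
force: [-0.1, 0.4, 0.4]
width: 0.502
gripper_force: 0.0
```

Emit:
drive_tool(commands=[[[0,0,0],[0,0,0],-0.6],[[0,0,0],[0,0,0],-0.8],[[0,0,0],[0,0,0],-1],[[0,0,0],[0,0,0],-1],[[0,0,0],[0,0,0],-1],[[0,0,0],[0,0,0],-1],[[0,0,0],[0,0,0],-1],[[0,0,0],[0,0,0],-1]], newtons=30)

```text
clock: 9.33
position: [0.579, -0.2108, 0.1487]
ee_rot: [1.806, 2.063, 0.555]
force: [2.6, 0.2, 1.0]
width: 0.098
gripper_force: 30.0
```

```bash
python3 g.py
```

```text
t 9.3333 p [ 0.579  -0.2108  0.1487] q [-0.01  0.37  0.56  2.15 -1.19  0.52  1.62] F [2.6 0.2 1. ] w 0.098
[0.002, 0.0, 0.001] [0.01, 0.05, -7.19]
[0.002, 0.0, 0.001] [0.01, 0.04, -4.19]
[0.002, 0.0, 0.001] [0.01, 0.04, 0.01]
[0.002, 0.0, 0.001] [0.01, 0.06, -10.19]
[0.002, 0.0, 0.001] [0.01, 0.06, -11.19]
```

Gripped: the opening is 9 mm at 30 N. Now I'll slide it up along the face.

Emit:
drive_tool(commands=[[[0,0,0],[0,0,-1],-1],[[0,0,0],[0,0,-2],-1],[[0,0,0],[0,0,-3],-1],[[0,0,0],[0,0,-4],-1],[[0,0,0],[0,0,-5],-1],[[0,0,0],[0,0,-6],-1],[[0,0,0],[0,0,-7],-1],[[0,0,0],[0,0,-8],-1],[[0,0,0],[0,0,-9],-1],[[0,0,0],[0,0,-10],-1],[[0,0,0],[0,0,-11],-1],[[0,0,0],[0,0,-12],-1],[[0,0,0],[0,0,-12],-1],[[0,0,0],[0,0,-12],-1],[[0,0,0],[0,0,-12],-1],[[0,0,0],[0,0,-12],-1]])

```text
clock: 10.67
position: [0.5187, -0.2183, 0.2514]
ee_rot: [1.807, 2.064, 0.554]
force: [-0.2, 0.2, -1.4]
width: 0.099
gripper_force: 30.0
```

```bash
python3 - <<'E'
from plan import *
import cv2
g=readout.observe()["joints"];T=np.array([.568-.08+.011,.2005,.1496])
# TCP rel. to panel: 22 mm below edge along face
W=[(M(.1),np.array([.60,-.1,.36])),(M(0),np.array([.63,.2,.36])),(M(0),es-.022*Z+.006*N+.06*Z)]
run(g,[(*w,14) for w in W]+[(M(0),es-.022*Z,8)])
rel(W)
cv2.imwrite("pics/s1.png",cv2.resize(cams.get_image("scene")[90:330,180:420],None,fx=2.4,fy=2.4))
E
```

```text
0 [-0.42 -0.02  0.68  1.96 -0.3   0.74  0.55  0.  ] minmarg 0.42 err 0.0
   1 [-0.76  0.08  0.22  1.87  0.32  0.75 -0.72  0.  ] minmarg 0.39 err 0.0
   2 [-0.95  0.04  0.14  2.32  0.76  0.5  -1.42  0.  ] minmarg 0.25 err 0.0
   3 [-0.95  0.18  0.22  2.37  1.01  0.33 -1.66  0.  ] minmarg 0.2 err 0.0
t 10.6667 p [ 0.5187 -0.2183  0.2514] q [-0.17  0.11  0.75  2.13 -0.72  0.63  1.22] F [-0.2  0.2 -1.4] w 0.099
[0.0, -0.017, 0.028] [10.66, 13.76, -4.59]
[0.0, -0.067, 0.115] [40.0, 19.77, -1.11]
[0.0, -0.067, 0.115] [42.11, -1.4, 4.62]
```

View pics/s1.png

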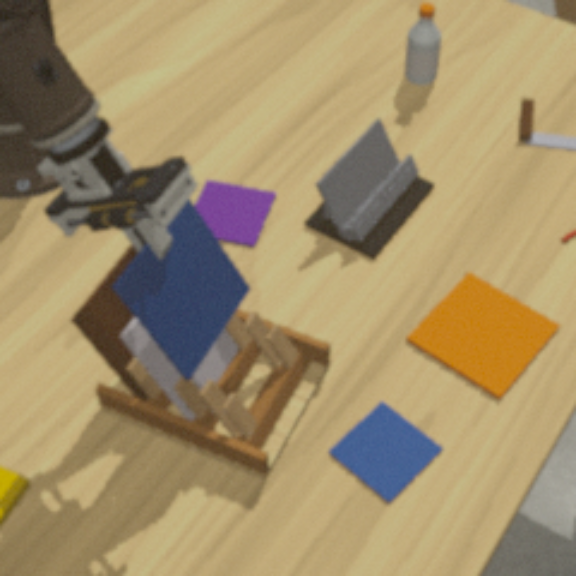

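The panel is out of the slot and held, with white and brown undisturbed. The stand is clear at (370,190) in the crop. Now I'll carry it over.

Emit:
drive_tool(commands=[[[0,0,0],[2,2.7,-1],-1],[[0,0,0],[4,5.4,-2],-1],[[0,0,0.01],[6,8,-3],-1],[[0,-0.01,0.02],[8,11,-4],-1],[[0,-0.017,0.028],[10.7,13.8,-4.6],-1],[[0,-0.02,0.035],[13.5,14.4,-4.3],-1],[[0,-0.025,0.043],[16.5,15,-4],-1],[[0,-0.03,0.052],[19.5,15.6,-3.6],-1],[[0,-0.035,0.06],[22.5,16.2,-3.2],-1],[[0,-0.04,0.068],[25.5,16.8,-2.9],-1],[[0,-0.045,0.077],[28.5,17.4,-2.5],-1],[[0,-0.05,0.085],[31.5,18,-2.1],-1],[[0,-0.055,0.095],[34.5,18.6,-1.8],-1],[[0,-0.06,0.105],[37.5,19.2,-1.4],-1],[[0,-0.067,0.115],[40,19.8,-1.1],-1],[[0,-0.067,0.115],[40,19.8,-1.1],-1],[[0,-0.067,0.115],[40,19.8,-1.1],-1],[[0,-0.067,0.115],[40,19.8,-1.1],-1],[[0,-0.067,0.115],[40,19.8,-1.1],-1],[[0,-0.067,0.115],[40,19.8,-1.1],-1]])

```text
clock: 12.38
position: [0.6306, 0.198, 0.3608]
ee_rot: [1.928, 1.923, 0.516]
force: [-0.6, 0.3, -1.3]
width: 0.096
gripper_force: 30.0
```

```bash
python3 - <<'E'
from plan import *
rel([(M(0),es-.022*Z+n*N+k*Z) for n,k in((.006,.1),(.006,.04),(.004,.02),(.003,0))])
E
```

```text
t 12.3833 p [0.6306 0.198  0.3608] q [-0.85  0.14  0.37  1.79  0.28  0.78 -0.65] F [-0.6  0.3 -1.3] w 0.096
[0.001, 0.002, -0.002] [0.21, -21.39, 1.68]
[0.001, 0.002, -0.002] [0.22, -21.4, 7.68]
[0.001, 0.002, -0.002] [0.22, -21.6, 9.68]
[0.001, 0.002, -0.002] [0.23, -21.7, 11.68]
```

Emit:
drive_tool(commands=[[[0,0,0],[0.2,-3,0.5],-1],[[0,0,0],[0.2,-6,1],-1],[[0,0,0],[0.2,-9,1.5],-1],[[0,0,0],[0.2,-12,1.7],-1],[[0,0,0],[0.2,-15,1.7],-1],[[0,0,0],[0.2,-18,1.7],-1],[[0,0,0],[0.2,-20,1.7],-1],[[0,0,0],[0.2,-21.2,1.7],-1],[[0,0,0],[0.2,-21.2,1.7],-1],[[0,0,0],[0.2,-21.2,1.7],-1],[[0,0,0],[0.2,-21.2,1.7],-1]])

```text
clock: 13.3
position: [0.4566, 0.2016, 0.2407]
ee_rot: [1.927, 1.923, 0.519]
force: [0.2, -0.1, -1.7]
width: 0.099
gripper_force: 30.0
```

```bash
python3 - <<'E'
from plan import *
import cv2
rel([(M(0),es-.022*Z+n*N+k*Z) for n,k in((.006,.1),(.006,.02),(.004,0.))])
s=cams.get_image("scene");t=cams.get_image("top")
cv2.imwrite("pics/s2s.png",s);cv2.imwrite("pics/s2t.png",t)
a=cv2.resize(s[110:230,270:390],(400,400),interpolation=cv2.INTER_CUBIC);b=cv2.resize(t[160:280,210:330],(400,400),interpolation=cv2.INTER_CUBIC)
cv2.imwrite("pics/s2.png",np.hstack([a,b]))
E
```

```text
t 13.3 p [0.4566 0.2016 0.2407] q [-1.05 -0.02  0.26  2.27  0.68  0.62 -1.31] F [ 0.2 -0.1 -1.7] w 0.099
[0.002, 0.0, -0.002] [-0.11, -0.31, 0.01]
[0.002, 0.0, -0.002] [-0.11, -0.33, 8.01]
[0.002, 0.0, -0.002] [-0.11, -0.54, 10.01]
```

View pics/s2.png

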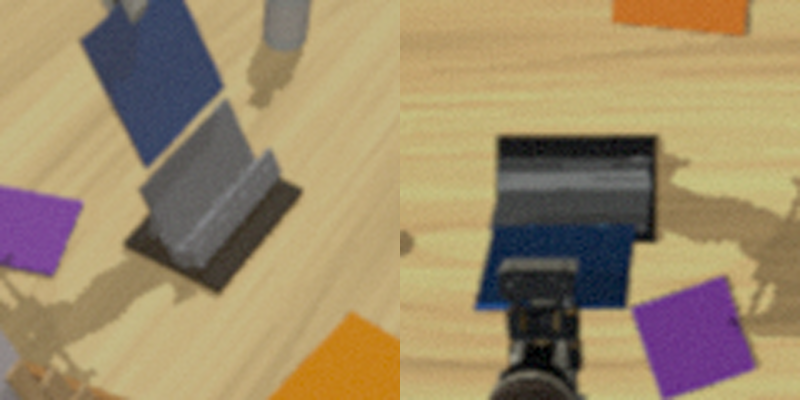

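The panel hangs just above the stand's board. Its foot corners are at (148,167) and (223,88) in the left crop, and its foot edge runs x≈490-636 at y≈226 in the right crop. I'll fit its pose to check for offset.

```bash
python3 - <<'E'
from plan import *
T=cams.camera_info("top");S=cams.camera_info("scene");s=readout.observe()
f0=np.array(s["position"])-.138*Z
us=lambda a:(np.array(a)+.5)/(400/120)-.5+[270,110]; ut=lambda a:(np.array(a)-[400,0]+.5)/(400/120)-.5+[210,160]
ft=np.array([pt(.0045,-.08,0),pt(.0045,.08,0)])
print("expected foot",f0.round(4)); print(proj(S,place(ft,0,*f0)).round(1).tolist(),us([(148,167),(223,88)]).round(1).tolist()); print(proj(T,place(ft,0,*f0)).round(1).tolist(),ut([(636,226),(490,226)]).round(1).tolist())
def f(p):
    W=place(ft,p[3],*p[:3]);return np.r_[proj(S,W)-us([(148,167),(223,88)]),proj(T,W)-ut([(636,226),(490,226)])].ravel()
z=least_squares(f,np.r_[f0,0]);print(z.x.round(4),z.fun.round(1))
E
```

```text
expected foot [0.5256 0.2017 0.1211]
[[315.1, 160.2], [338.3, 135.7]] [[314.0, 159.8], [336.6, 136.0]]
[[280.7, 227.0], [238.0, 227.5]] [[280.4, 227.4], [236.6, 227.4]]
[ 0.5222  0.2032  0.1187 -0.0026] [ 0.5  0.3  1.2 -0.4 -0.1  0.5  1.1  0.8]
```

Emit:
drive_tool(commands=[[[0,0,0],[-0.1,-0.1,1],-1],[[0,0,0],[-0.1,-0.1,2],-1],[[0,0,0],[-0.1,-0.1,3],-1],[[0,0,0],[-0.1,-0.1,4],-1],[[0,0,0],[-0.1,-0.1,5],-1],[[0,0,0],[-0.1,-0.1,6],-1],[[0,0,0],[-0.1,-0.1,7],-1],[[0,0,0],[-0.1,-0.1,8],-1],[[0,0,0],[-0.1,-0.1,8.8],-1],[[0,0,0],[-0.1,-0.1,8.8],-1],[[0,0,0],[-0.1,-0.1,8.8],-1],[[0,0,0],[-0.1,-0.1,8.8],-1]])

```text
clock: 14.4
position: [0.499, 0.2007, 0.1636]
ee_rot: [1.926, 1.925, 0.517]
force: [0.5, 0.1, -2.0]
width: 0.102
gripper_force: 30.0
```

```bash
python3 - <<'E'
from plan import *
import cv2
rel([(M(0),es-.022*Z+n*N+k*Z) for n,k in((.006,.01),(.006,0.))])
s=cams.get_image("scene");a=cv2.resize(s[110:230,270:390],(600,600),interpolation=cv2.INTER_CUBIC)
cv2.imwrite("pics/s3.png",a)
E
```

```text
t 14.4 p [0.499  0.2007 0.1636] q [-1.    0.18  0.33  2.31  0.85  0.36 -1.45] F [ 0.5  0.1 -2. ] w 0.102
[0.002, 0.001, -0.001] [-0.02, -0.13, 0.21]
[0.002, 0.001, -0.001] [-0.02, -0.13, 1.21]
```

View pics/s3.png

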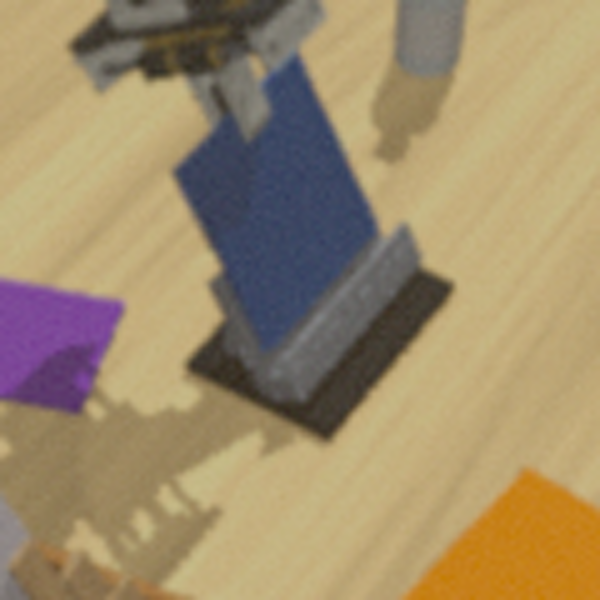

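The foot edge, corner near (265,350), is behind the lip and in front of the board. There is no contact yet, so I'll lower it slowly.

Emit:
drive_tool(commands=[[[0,0,0],[0,0,0.3],-1],[[0,0,0],[0,0,0.6],-1],[[0,0,0],[0,0,0.8],-1],[[0,0,0],[0,0,1.0],-1],[[0,0,0],[0,0,1.0],-1],[[0,0,0],[0,0,1.0],-1]])

```text
clock: 14.95
position: [0.5038, 0.2006, 0.1544]
ee_rot: [1.926, 1.925, 0.516]
force: [0.0, 0.0, -1.0]
width: 0.093
gripper_force: 30.0
```

Emit:
drive_tool(commands=[[[0,0,0],[0,0,0.1],-1],[[0,0,0],[0,0,0.2],-1],[[0,0,0],[0,0,0.3],-1],[[0,0,0],[0,0,0.3],-1]])

```text
clock: 15.28
position: [0.5054, 0.2006, 0.1518]
ee_rot: [1.926, 1.925, 0.517]
force: [-0.3, -0.2, -0.7]
width: 0.096
gripper_force: 30.0
```

Emit:
drive_tool(commands=[[[0,0,0],[0,0,0.1],-1],[[0,0,0],[0,0,0.2],-1],[[0,0,0],[0,0,0.3],-1],[[0,0,0],[0,0,0.3],-1]])

```text
clock: 15.62
position: [0.507, 0.2016, 0.1499]
ee_rot: [1.926, 1.926, 0.519]
force: [-5.8, 1.3, 7.2]
width: 0.095
gripper_force: 30.0
```

Contact: about 9 N along the face, so the foot is on the ledge. I'll hold there, ease the panel toward the board, then release.

Emit:
drive_tool(commands=[[[0,0,0],[0,0,0],-1],[[0,0,0],[0,0,0],-1],[[0,0,0],[0,0,0],-1],[[0,0,0],[0,-0.1,-0.05],-1],[[0,0,0],[0,-0.2,-0.05],-1],[[0,0,0],[0,-0.3,-0.05],-1],[[0,0,0],[0,-0.3,-0.05],-1]])

```text
clock: 16.2
position: [0.5045, 0.2006, 0.1487]
ee_rot: [1.926, 1.924, 0.518]
force: [3.1, -0.1, 0.7]
width: 0.096
gripper_force: 30.0
```

Emit:
drive_tool(commands=[[[0,0,0],[0,0,0],-0.75],[[0,0,0],[0,0,0],-0.7],[[0,0,0],[0,0,0],-0.6],[[0,0,0],[0,0,0],-0.5],[[0,0,0],[0,0,0],-0.4],[[0,0,0],[0,0,0],-0.2],[[0,0,0],[0,0,0],-0.2],[[0,0,0],[0,0,0],-0.2],[[0,0,0],[0,0,0],-0.2],[[0,0,0],[0,0,-1],-0.2],[[0,0,0],[0,0,-2],-0.2],[[0,0,0],[0,0,-4],-0.2],[[0,0,0],[0,0,-6],-0.2],[[0,0,0],[0,0,-8],-0.2],[[0,0,0],[0,0,-10],-0.2],[[0,0,0],[0,0,-10],-0.2],[[0,0,0],[0,0,-10],-0.2]])

```text
clock: 17.62
position: [0.454, 0.2013, 0.2356]
ee_rot: [1.926, 1.925, 0.521]
force: [-0.2, 0.3, -0.6]
width: 0.4
gripper_force: 0.0
```

```bash
python3 - <<'E'
from plan import *
import cv2
rel([])
s=cams.get_image("scene");t=cams.get_image("top")
a=cv2.resize(s[110:270,210:370],(400,400),interpolation=cv2.INTER_CUBIC);b=cv2.resize(t[160:280,210:330],(400,400),interpolation=cv2.INTER_CUBIC)
cv2.imwrite("pics/s4.png",np.hstack([a,b]))
E
```

```text
t 17.6167 p [0.454  0.2013 0.2356] q [-1.06 -0.01  0.25  2.28  0.69  0.61 -1.33] F [-0.2  0.3 -0.6] w 0.4
```

View pics/s4.png

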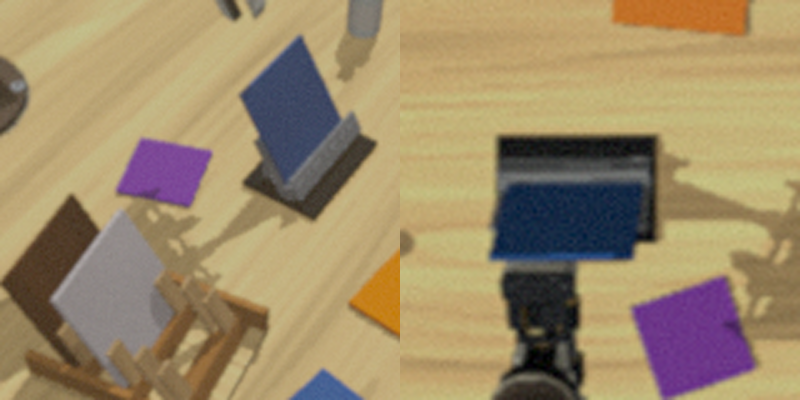

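The blue panel leans on the stand's board behind the lip, level, with its upper edge at (492-635, 258) in the right crop. It is centred to within about 1 cm. The white and brown panels are in place and the gripper is clear, so I'll hand in.

```bash
python3 -c "
from cell import job
print(job.sign_off())"
```

```text
the job is handed in; nothing more can be done
None
```

The blue panel stands released on the display stand, foot on the ledge and leaning on the back board; the last pictures show white and brown still in place, and I handed in at about 17.7 s of the 48 s allowed, with no verdict returned.

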